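# Lay the angle bracket down against the stop pins

### The job

Tip the upright aluminium bracket over onto its back on the plywood board, away from its foot, so that its foot ends up pointing straight up and the lower edge of its tall plate rests snug and square against both steel stop pins. Use the fingers only as pushers: never take any part of the bracket between them, and do not lift or carry it. Keep it steadied all the way over so that it comes down gently and never drops. Leave the oil bottle, vee block, screwdriver and round die alone, and finish with the bracket lying still and the hand clear.

Things in the scene. Friction and masses are not known exactly. Their poses are not given: they have to be found in the camera images.
- bracket: Loose L-shaped aluminium bracket (sizes in mm), 0.3 to 0.5 kg, on its foot. Tall plate x -8 to 0, y -40 to 40, z 0 to 125, with four dark hole marks; foot bar x -100 to -8, y -20 to 20, z 0 to 16. Origin: middle of the outer heel edge, on the board. +x is the way to tip, pivoting on the heel edge. Once down, its z is level (the way x pointed at first) and its x points down.
- foot_end (a point): Middle of the upper edge of the foot's free end: x -100, y 0, z 16 mm in the bracket's frame. It rises as the bracket tips and ends 100 mm above the board; the foot's inner face (z = 16) then stands upright, 16 mm ahead of the pins.
- mass_centre (a point): The bracket's mass centre, inside the L at about x -25, z 39 mm in its frame: beyond about 33 degrees of tilt the bracket topples on by itself unless something holds back the rising foot or the falling plate. Once down it weighs lightly on the board near the heel: pushed back high on the upright foot it would tip up again, so push low.
- board: Fixed plywood board 280 (x) by 190 (y) by 18 mm thick. Origin: centre of its underside on the bench; z up. Its top is 18 mm above the bench.
- pin_stop (a point): Point on the board's top midway between the front faces of two fixed steel stop pins (mm: 12 diameter, 20 tall, centres 6 behind it in -x, y +31 and -31). Axes as the board's; +x is the tipping direction. The bracket starts with its foot between the pins, its plate 2 to 8 in front of them, yaw within 2 degrees. At the end the lying plate's edge touches both pins: the bracket's origin is here.
- oil_bottle: Loose white bottle, 42 mm diameter, 110 mm tall, standing on the bench beside the board. Origin: centre of its underside. Leave alone.
- vee_block: Loose dark steel vee block 50 x 40 x 36 mm on the bench beside the board. Origin: centre of its underside. Leave alone.
- screwdriver: Loose screwdriver 150 mm long with a yellow handle, lying on the bench beside the board along its own x. Leave alone.
- die: Loose round steel die 38 mm diameter, 12 mm thick, on the bench beside the board. Origin: centre of its underside. Leave alone.
Things that resemble listed ones, but are neither listed nor needed, are in the scene too. Of the things that look like the bracket, the largest one is meant.

How it is judged (in metres and radians):
At the end, for the whole second after the job is handed in: The bracket lies at rest flat on its tall plate on the board (within 5 degrees), foot up, the plate's lower edge within 4 mm of the pins' fronts, square to them within 0.06 rad and centred within 15 mm; bystanders within 20 mm of their starts (angle between bracket's own x axis and vertical above 3.05 rad and x of bracket in the frame of pin_stop between -0.004 and 0.004 m and y of bracket in the frame of pin_stop between -0.015 and 0.015 m and angle between the y axis of bracket and the y axis of board, either way round below 0.06 rad and z of bracket in the frame of pin_stop below 0.004 m and linear speed of bracket below 0.01 m/s and angular speed of bracket below 0.1 rad/s and distance of each of oil_bottle, vee_block, screwdriver, die from where it was at the start of the episode below 0.02 m); the robot touches nothing.
It fails at once if the bracket is dropped (turns faster than 5 rad/s) (angular speed of bracket above 5 rad/s).
It fails at once if the bracket is lifted or carried (its heel edge rises more than 25 mm off the board) (z of bracket in the frame of pin_stop above 0.025 m).
It fails at once if the bracket is taken between the fingers (the grasp point is inside its plate or its foot) ((x of the grasp point in the frame of bracket between -0.008 and 0 m and y of the grasp point in the frame of bracket between -0.04 and 0.04 m and z of the grasp point in the frame of bracket between 0 and 0.125 m) or (x of the grasp point in the frame of bracket between -0.1 and -0.008 m and y of the grasp point in the frame of bracket between -0.02 and 0.02 m and z of the grasp point in the frame of bracket between 0 and 0.016 m)).
It fails at once if the oil bottle, vee block, screwdriver or die is disturbed (moved more than 20 mm or the bottle knocked over) (distance of any of oil_bottle, vee_block, screwdriver, die from where it was at the start of the episode above 0.02 m or angle between oil_bottle's own z axis and vertical above 0.5 rad).
It also fails if it takes over 67 s, if anything falls off the work surface, if the arm or the gripper's body presses on something with over 40 N, if the wrist force passes 120 N, or if a joint passes its speed limit or range.

### The arm

A 6-joint arm with a two-finger parallel gripper is mounted at the origin on the work surface. World frame = base frame: x ahead of the robot, y to its left, z up, the work surface at z = 0. Lengths are in m, angles in degrees, forces in N, time in s.
With the tool pointing down it reaches from about 0.325 to 0.85 m from the base axis. Payload 15.5 kg.
Tool frame: the origin (TCP) lies at the very end of the fingers, on their centre line; the grasp point (between the pads) lies arm.grip_depth behind it (arm.grip_depth is the distance from the TCP to the grasp point, in m); z points along the fingers, y is the direction in which the jaws open and shut (so a half turn about z gives the same grasp; the last joint's range is limited). The gripper opens to 91 mm and grips with 3 to 60 N. Pads are 32 mm wide; open, the fingers measure 118 mm over their backs; the gripper's body (76 mm by 178 mm) begins 60 mm behind the grasp point.
Start: joints at [-78.409, 28.281, 77.091, -0, 74.628, -5.472], TCP at [0.183, -0.597, 0.214] pointing down, gripper open.
Joint ranges: [-166.48, 166.48], [-47.26, 123.95], [12.59, 153.08], [-70.14, 250.14], [6.76, 159.57], [-176.63, 176.63]. Speed limits (degrees/s): [108.29, 108.29, 147.25, 172.46, 172.46, 172.46].

### API

Orientations are given as a 3x3 rotation matrix whose columns are the frame's x, y, z axes.
In Python, from rig import arm gives the robot as it stands. Calls block until the motion is done:
- arm.move_to(position, orientation): joint-space move of the TCP to a pose.
- arm.move_l(position, orientation=None, feed=0.15): straight line of the TCP; orientation=None keeps the orientation; feed is the mean speed in m/s.
- arm.move_joints(angles): joint-space move.
- arm.grip(opening): finger opening in m; the grip force is fixed at half the most; returns when the fingers have stopped.
- arm.sleep(seconds).
- arm.solve_ik(position, orientation): joint angles nearest the present ones, or None.
- arm.snapshot(name): name is "scene" or "top" or "wrist"; returns the picture (384x512x3 uint8, red, green, blue); there is no depth.
- arm.get_calibration(name): a dict with "intrinsics" (3x3 intrinsics, pixels), "k1" (the pictures are not rectified: a ray, as slopes to the right and down, at radius r is drawn at 1 + k1 r^2 times it, then the intrinsics apply), "cam_to_world" (4x4, takes a point from camera to world coordinates). Camera axes: x right, y down, z forward; pixel columns grow to the right and rows downward; lengths in m; the calibration is good to about 2 mm. A picture is of the moment at which its call begins: read the wrist's pose just before it. get_calibration takes no time and is no camera call; for the wrist camera it gives the pose at the moment of the call.
A pose or a line that the arm cannot do raises arm.Unreachable and nothing moves.
- arm.sign_off(): hands the job in, once; it reports no verdict.
Readings, each from a call of its own:
- arm.current_t(): time.
- arm.current_joint_positions(): joint angles.
- arm.current_dq(): joint speeds.
- arm.current_tau(): joint torques, N m.
- arm.current_ee_pos(): TCP position.
- arm.current_tool_rot(): TCP orientation.
- arm.current_force(): force on the tool from outside, world axes, zero at the start.
- arm.current_torque(): the same for the moment, N m.
- arm.current_width(): finger opening in m.
Only numpy, scipy, OpenCV 4.12 (cv2) and the standard library are available. Lean on these libraries where they do the work, as an engineer would, in place of code of your own. Each camera call takes 0.05 s, during which the arm holds its last target.

## Working session

There is one attempt and no reset: what is moved stays moved. The work goes in short steps, each a Python script; the robot and the scene stay as the last script left them, time stands still between calls to the robot, and variables do not carry over. Pictures are saved under pics/ and viewed, and the job is handed in when it is done.

```bash
ls; mkdir -p pics; python3 - <<'E'
from rig import arm
import cv2, json
for n in ["scene","top","wrist"]:
    c=arm.get_calibration(n); print(n,c)
    im=arm.snapshot(n); cv2.imwrite(f"pics/{n}0.png",im[:,:,::-1])
print(arm.current_t(),arm.grip_depth,arm.current_tool_rot(),arm.current_width())
E
```

```text
pics
scene {'intrinsics': array([[415.18171089,   0.        , 257.80224137],
       [  0.        , 415.18171089, 197.14475444],
       [  0.        ,   0.        ,   1.        ]]), 'k1': -0.008966566668942525, 'cam_to_world': array([[ 0.1411177 ,  0.83066759, -0.53858811,  0.96818613],
       [ 0.98995285, -0.12329119,  0.06922893, -0.04828647],
       [-0.00889694, -0.54294626, -0.83972031,  0.66375503],
       [ 0.        ,  0.        ,  0.        ,  1.        ]])}
top {'intrinsics': array([[378.43159108,   0.        , 259.69691079],
       [  0.        , 378.43159108, 192.0415406 ],
       [  0.        ,   0.        ,   1.        ]]), 'k1': -0.09235658263182377, 'cam_to_world': array([[ 0.01835379, -0.98947828,  0.14351259,  0.50832147],
       [-0.99976337, -0.01983875, -0.00892298,  0.02348016],
       [ 0.0116762 , -0.14331486, -0.98960826,  0.86004873],
       [ 0.        ,  0.        ,  0.        ,  1.        ]])}
wrist {'intrinsics': array([[282.22690069,   0.        , 252.03551756],
       [  0.        , 282.22690069, 191.54628573],
       [  0.        ,   0.        ,   1.        ]]), 'k1': -0.028450583924628733, 'cam_to_world': array([[ 2.93773672e-01, -9.28066230e-01, -2.28888841e-01,
         2.47328350e-01],
       [-9.55874908e-01, -2.85336169e-01, -6.99030124e-02,
        -5.77639872e-01],
       [-4.35639866e-04,  2.39324765e-01, -9.70939477e-01,
         3.84256963e-01],
       [ 0.00000000e+00,  0.00000000e+00,  0.00000000e+00,
         1.00000000e+00]])}
0.15 0.0188 [[ 9.55979824e-01  2.93432344e-01 -1.89751484e-04]
 [ 2.93432393e-01 -9.55979387e-01  9.18186297e-04]
 [ 8.80270507e-05 -9.33446806e-04 -9.99999560e-01]] 0.09134667749937671
```

View pics/scene0.png

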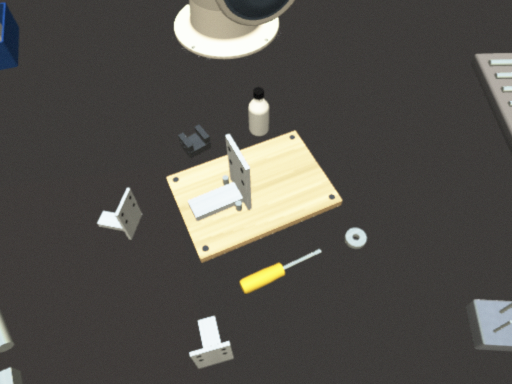

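View pics/top0.png

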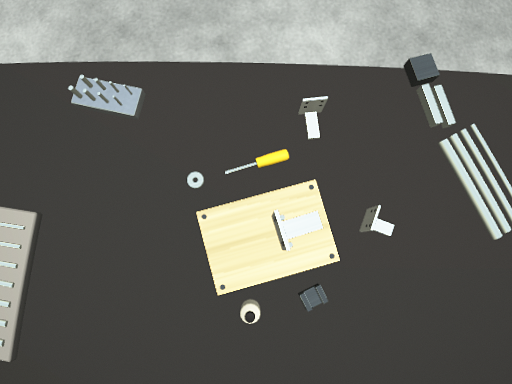

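View pics/wrist0.png

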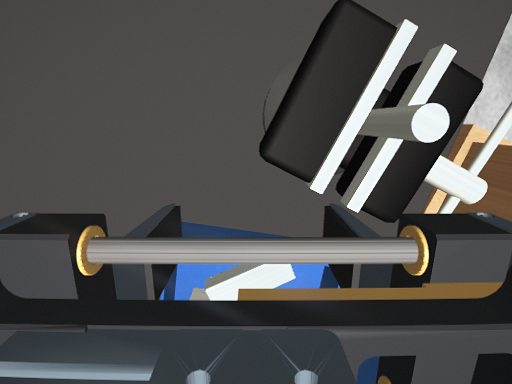

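```bash
cat > h.py <<'E'
import numpy as np, cv2
def ray(c,uv):
    K=c["intrinsics"];k=c["k1"]
    d=np.array([(uv[0]-K[0,2])/K[0,0],(uv[1]-K[1,2])/K[1,1]]); s=d.copy()
    for _ in range(20): s=d/(1+k*(s@s))
    T=c["cam_to_world"]; return T[:3,3],T[:3,:3]@np.array([s[0],s[1],1])
def unproj(c,uv,z):
    o,d=ray(c,np.array(uv,float)); return o+d*(z-o[2])/d[2]
def proj(c,P):
    P=np.atleast_2d(P);T=np.linalg.inv(c["cam_to_world"]);q=P@T[:3,:3].T+T[:3,3]
    s=q[:,:2]/q[:,2:];r=(s**2).sum(1,keepdims=True);s=s*(1+c["k1"]*r)
    K=c["intrinsics"];return np.c_[s[:,0]*K[0,0]+K[0,2],s[:,1]*K[1,1]+K[1,2]]
E
python3 - <<'E'
import cv2
a=cv2.imread('pics/top0.png')[170:330,185:385]; cv2.imwrite('pics/topc.png',cv2.resize(a,None,fx=4,fy=3.75,interpolation=cv2.INTER_CUBIC)[:600])
a=cv2.imread('pics/scene0.png')[120:270,150:350]; cv2.imwrite('pics/scenec.png',cv2.resize(a,None,fx=4,fy=4,interpolation=cv2.INTER_CUBIC))
E
```

```text
(no output)
```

View pics/topc.png

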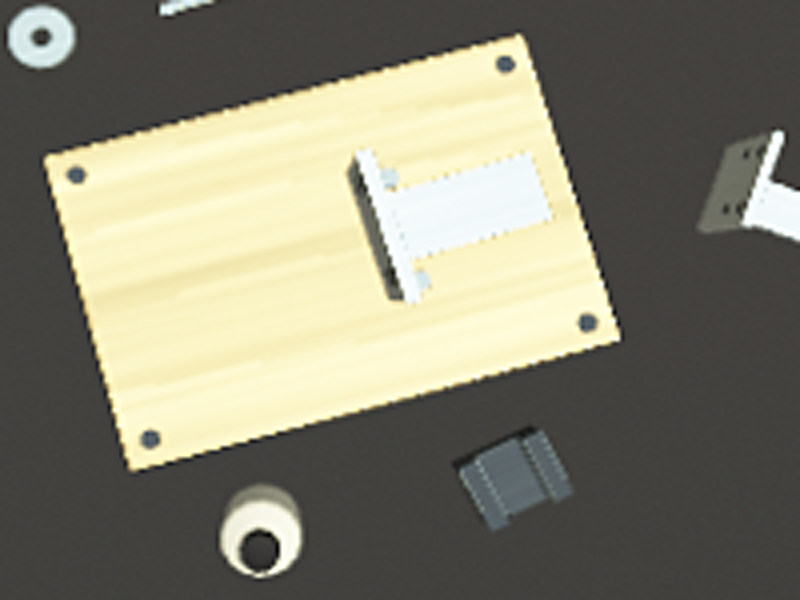

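View pics/scenec.png

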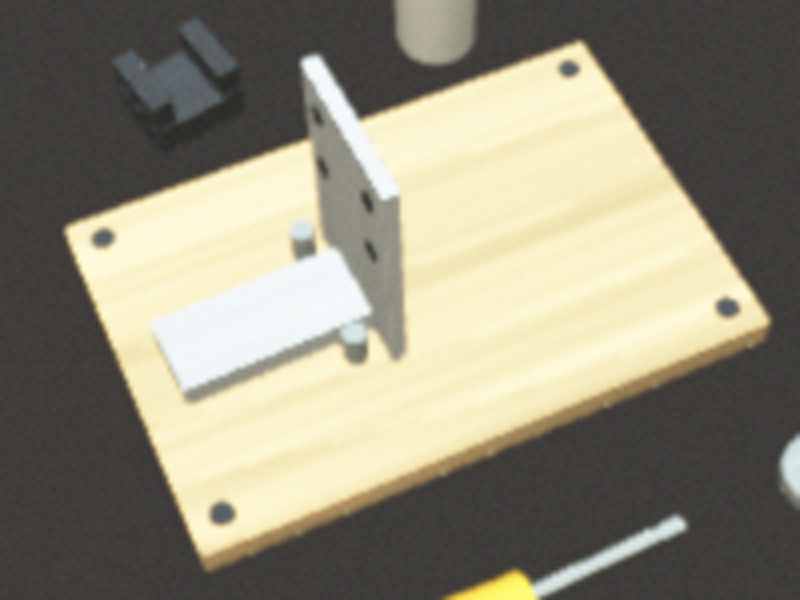

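```bash
cat > m.py <<'E'
from rig import arm
from h import *
from scipy.optimize import least_squares
ct=arm.get_calibration("top");cs=arm.get_calibration("scene")
T=lambda x,y:((x+.5)/4-.5+185,(y+.5)/3.75-.5+170)
S=lambda x,y:((x+.5)/4-.5+150,(y+.5)/4-.5+120)
tc=[unproj(ct,T(*p),.018) for p in [(45,157),(523,35),(620,341),(130,471)]]
sc=[unproj(cs,S(*p),.018) for p in [(770,322),(207,568),(66,230),(583,42)]]
print(np.round(tc,4));print(np.round(sc,4))
for q in (tc,sc):
    print([round(np.linalg.norm(q[i]-q[(i+1)%4]),4) for i in range(4)])
print("pins",[unproj(cs,S(*p),.038).round(4) for p in [(303,227),(354,331)]],[unproj(ct,T(*p),.038).round(4) for p in [(391,175),(422,280)]])
print("foot",[unproj(cs,S(*p),.034).round(4) for p in [(152,322),(187,390)]],[unproj(ct,T(*p),.034).round(4) for p in [(552,217),(530,153)]])
print("plate",[unproj(cs,S(*p),.143).round(4) for p in [(304,62),(320,57),(384,198),(398,190)]])
print("plateT",[unproj(ct,T(*p),.143).round(4) for p in [(359,150),(376,150),(405,303),(420,300)]])
c=(np.mean(tc,0)+np.mean(sc,0))/2
def R(q): 
    v=(q[0]-q[1])+(q[3]-q[2]); return np.degrees(np.arctan2(v[1],v[0]))
print("board",c,R(tc),R(sc))
E
python3 m.py
```

```text
[[ 0.5837  0.1576  0.018 ]
 [ 0.6629 -0.1099  0.018 ]
 [ 0.4808 -0.1637  0.018 ]
 [ 0.4016  0.1044  0.018 ]]
[[ 0.5833  0.1575  0.018 ]
 [ 0.6682 -0.1074  0.018 ]
 [ 0.4829 -0.1625  0.018 ]
 [ 0.4021  0.105   0.018 ]]
[np.float64(0.279), np.float64(0.1899), np.float64(0.2796), np.float64(0.1897)]
[np.float64(0.2783), np.float64(0.1933), np.float64(0.2795), np.float64(0.1886)]
pins [array([ 0.5125, -0.0498,  0.038 ]), array([ 0.5727, -0.0329,  0.038 ])] [array([ 0.5751, -0.0343,  0.038 ]), array([ 0.5149, -0.0517,  0.038 ])]
foot [array([ 0.552 , -0.1223,  0.034 ]), array([ 0.5898, -0.1089,  0.034 ])] [array([ 0.5525, -0.1231,  0.034 ]), array([ 0.5898, -0.111 ,  0.034 ])]
plate [array([ 0.5053, -0.0408,  0.143 ]), array([ 0.5036, -0.034 ,  0.143 ]), array([ 0.5798, -0.0168,  0.143 ]), array([ 0.5767, -0.0109,  0.143 ])]
plateT [array([ 0.579 , -0.0115,  0.143 ]), array([ 0.5792, -0.0196,  0.143 ]), array([ 0.5024, -0.0342,  0.143 ]), array([ 0.504 , -0.0413,  0.143 ])]
board [ 0.53319397 -0.00235655  0.018     ] 106.4883183299061 107.29105954082688
```

```bash
cat > g.py <<'E'
import numpy as np
phi=np.radians(107.2)           # bracket yaw (tipping direction)
X=np.array([np.cos(phi),np.sin(phi),0]);Z=np.array([0,0,1.]);Y=np.cross(Z,X)
O=np.array([.5404,-.0222,.018])  # heel
def pose(th,alpha,w,gap,flip=1,O=O):
    """th tilt deg, tool jaw line at alpha deg vs foot in bracket frame; gap back along tool axis"""
    a=np.radians(alpha)
    c=np.array([-.008-w*np.cos(a)/2,.016+w*np.sin(a)/2]); ax=np.array([np.sin(a),-np.cos(a)]) # tool z
    c=c-gap*ax; jaw=np.array([np.cos(a),np.sin(a)])
    t=np.radians(th); R=np.array([[np.cos(t),np.sin(t)],[-np.sin(t),np.cos(t)]])
    c=R@c;ax=R@ax;jaw=R@jaw
    p=O+X*c[0]+Z*c[1]; z=X*ax[0]+Z*ax[1]; y=flip*(X*jaw[0]+Z*jaw[1]); x=np.cross(y,z)
    return p,np.c_[x,y,z]
E
python3 - <<'E'
from rig import arm
from h import *; from g import *
ct=arm.get_calibration("top");cs=arm.get_calibration("scene")
B=np.array([.5337,-.0024,.018])
for n,c,uv,z in [("decoy plate top L",cs,(128,191),.07),("decoy plate bot",cs,(131,236),0),("decoy plate botL",cs,(118,225),0),("decoy foot",cs,(99,220),.005),("bottle",cs,(258,133),0),("vee",cs,(196,150),0),("dieT",ct,(195,180),.012),("sd",ct,(288,155),.01),("decoyT",ct,(379,206),.07),("decoyT2",ct,(361,232),.0),("decoyT3",ct,(366,234),.07),("dfootT",ct,(393,230),.007),("d2",ct,(315,100),.07)]:
    p=unproj(c,uv,z); q=p-O; print(n,p.round(3),"bracket X,Y:",(q@X).round(3),(q@Y).round(3))
for al in (40,45,50):
  for fl in (1,-1):
    print(al,fl)
    for th in range(0,91,15):
        p,R=pose(th,al,.116,.0,fl); q=arm.solve_ik(p,R)
        print(th,p.round(3),None if q is None else np.round(q,0), "x-axis",R[:,0].round(2))
E
```

```text
decoy plate top L [ 0.542 -0.219  0.07 ] bracket X,Y: -0.189 0.057
decoy plate bot [ 0.591 -0.231  0.   ] bracket X,Y: -0.215 0.013
decoy plate botL [ 0.565 -0.256  0.   ] bracket X,Y: -0.23 0.045
decoy foot [ 0.552 -0.289  0.005] bracket X,Y: -0.259 0.068
bottle [0.383 0.03  0.   ] bracket X,Y: 0.096 0.135
vee [ 0.409 -0.103  0.   ] bracket X,Y: -0.039 0.149
dieT [0.656 0.164 0.012] bracket X,Y: 0.143 -0.165
sd [ 0.719 -0.048  0.01 ] bracket X,Y: -0.077 -0.163
decoyT [ 0.598 -0.238  0.07 ] bracket X,Y: -0.223 0.009
decoyT2 [ 0.545 -0.218  0.   ] bracket X,Y: -0.188 0.053
decoyT3 [ 0.538 -0.209  0.07 ] bracket X,Y: -0.177 0.057
dfootT [ 0.551 -0.29   0.007] bracket X,Y: -0.259 0.07
d2 [ 0.831 -0.102  0.07 ] bracket X,Y: -0.162 -0.254
40 1
0 [ 0.556 -0.072  0.071] [ -30.   47.   78.   26.   86. -146.] x-axis [-0.96 -0.3   0.  ]
15 [ 0.551 -0.057  0.083] [ -24.   39.   86.   19.   73. -140.] x-axis [-0.96 -0.3  -0.  ]
30 [ 0.546 -0.04   0.09 ] [ -16.   33.   93.   10.   60. -128.] x-axis [-0.96 -0.3   0.  ]
45 [ 0.54  -0.022  0.093] [  -6.   30.   98.   -6.   50. -109.] x-axis [-0.96 -
[... 2489 characters left out ...]
 103. -35.  47. -70.] x-axis [-0.96 -0.3  -0.  ]
90 [0.523 0.036 0.063] [ 22.  40. 104. -52.  54. -47.] x-axis [-0.96 -0.3   0.  ]
50 -1
0 [ 0.554 -0.065  0.078] [-32.  52.  74.  30.  95.  32.] x-axis [0.96 0.3  0.  ]
15 [ 0.549 -0.049  0.088] [-27.  43.  82.  25.  82.  36.] x-axis [0.96 0.3  0.  ]
30 [ 0.543 -0.031  0.093] [-20.  36.  90.  17.  68.  45.] x-axis [0.96 0.3  0.  ]
45 [ 0.537 -0.012  0.093] [-11.  31.  96.   5.  56.  59.] x-axis [0.96 0.3  0.  ]
60 [0.532 0.006 0.087] [  1.  30. 100. -13.  47.  82.] x-axis [0.96 0.3  0.  ]
75 [0.527 0.022 0.077] [ 12.  33. 103. -35.  47. 110.] x-axis [0.96 0.3  0.  ]
90 [0.523 0.036 0.063] [ 22.  40. 104. -52.  54. 133.] x-axis [0.96 0.3  0.  ]
```

```bash
python3 - <<'E'
from rig import arm
from h import *; from g import *
arm.grip(.087); print(arm.current_width(),arm.current_t())
p,R=pose(0,42,.114,.18,-1); arm.move_to(p,R)
p,R=pose(0,42,.114,.06,-1); arm.move_l(p,R,.15)
print(arm.current_t(),arm.current_force().round(2),(arm.current_ee_pos()-p).round(4))
for n in ["scene","top"]:
    cv2.imwrite(f"pics/{n}1.png",arm.snapshot(n)[:,:,::-1])
a=cv2.imread('pics/scene1.png')[60:285,100:400]; cv2.imwrite('pics/scene1c.png',cv2.resize(a,None,fx=2.6,fy=2.6))
E
```

```text
0.08699917332521068 0.45
3.4667 [-0.63 -0.39  0.45] [ 0.0005 -0.0007  0.0005]
```

View pics/scene1c.png

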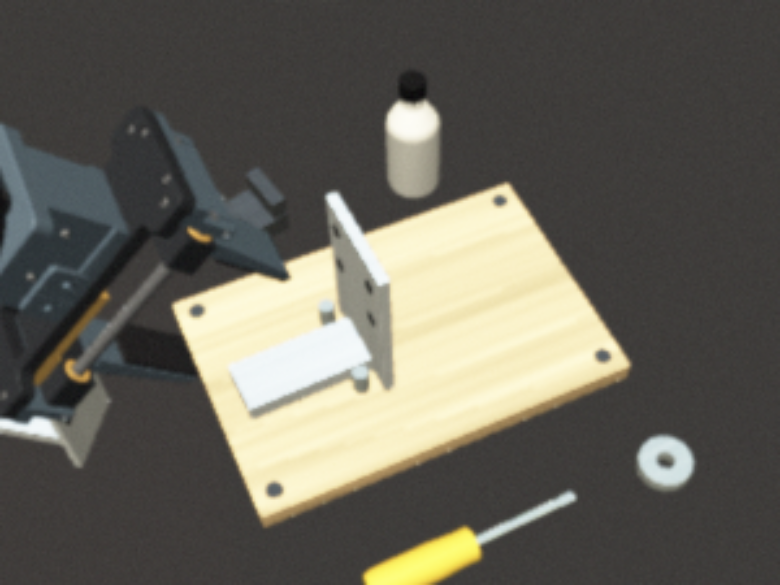

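View pics/top1.png

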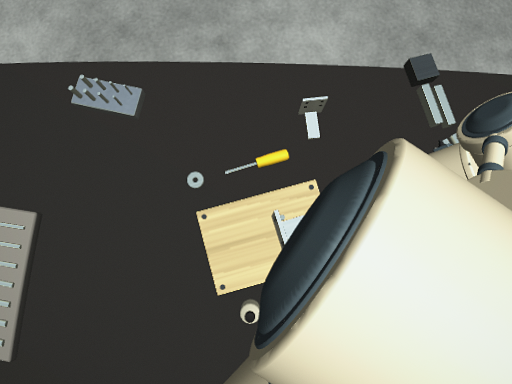

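```bash
python3 - <<'E'
from rig import arm
from h import *; from g import *
arm.grip(.091); A,W=45,.096
p,R=pose(0,A,W,.02,-1); arm.move_l(p,R,.1); arm.sleep(.15)
f0=np.mean([arm.current_force() for _ in range(3)],0); print(f0.round(2))
for g in np.arange(.018,-.013,-.002):
    p,R=pose(0,A,W,g,-1); arm.move_l(p,R,.04); arm.sleep(.05)
    f=arm.current_force()-f0; print(round(g,4),(f@X).round(2),(f@Y).round(2),f[2].round(2))
    if np.linalg.norm(f)>1.8: break
print(arm.current_t(),arm.current_ee_pos()-p)
cv2.imwrite(f"pics/scene2.png",arm.snapshot("scene")[:,:,::-1])
cv2.imwrite(f"pics/wrist2.png",arm.snapshot("wrist")[:,:,::-1])
a=cv2.imread('pics/scene2.png')[60:285,100:400]; cv2.imwrite('pics/scene2c.png',cv2.resize(a,None,fx=2.6,fy=2.6))
E
```

```text
[-0.85  0.49  0.85]
0.018 -0.12 0.01 0.62
0.016 -0.43 -0.32 -1.06
0.014 0.09 -0.56 -0.87
0.012 -0.79 -0.16 -0.75
0.01 -0.91 -0.52 -1.19
0.008 -0.72 -0.66 -0.05
0.006 -0.31 -0.54 -0.52
0.004 -2.2 -1.86 -0.23
7.05 [ 9.93408691e-05 -8.68927983e-05 -4.44861666e-05]
```

View pics/scene2c.png

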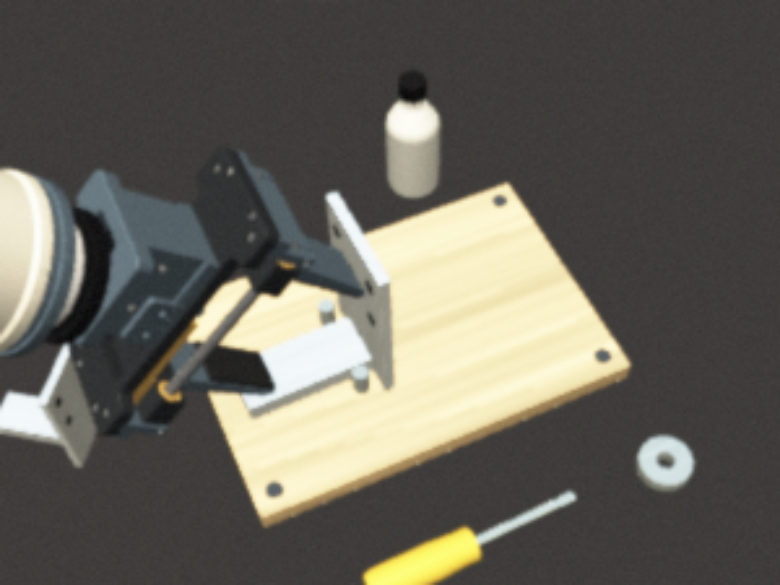

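View pics/wrist2.png

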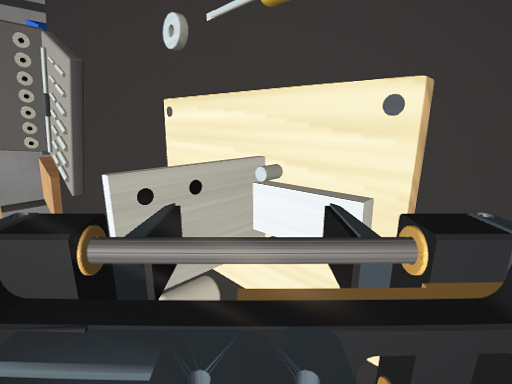

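```bash
cat >> g.py <<'E'
def force(arm,n=5):
    s=0
    for _ in range(n): arm.sleep(.02); s=s+np.array(arm.current_force())
    s=s/n; return np.array([s@X,s@Y,s[2]])
E
python3 - <<'E'
from rig import arm
from h import *; from g import *
A,W=45,.096
for g in [.004,.003,.002,.001,0,-.001,-.002,-.003]:
    p,R=pose(0,A,W,g,-1); arm.move_l(p,R,.04)
    f=force(arm); print(round(g,4),f.round(2))
    if abs(f[0])>2.5 or abs(f[2])>2.5: break
print(arm.current_t())
E
```

```text
0.004 [-1.44 -1.16 -0.24]
0.003 [-6.53  0.53  6.4 ]
7.8167
```

```bash
cat > tip.py <<'E'
import sys,json
from rig import arm
from h import *; from g import *
A,W=45,.096
def run(t0,t1,g,O,step=3,feed=.02,maxf=12,dx=0,dz=0):
    n=int(round(abs(t1-t0)/step))
    for i,th in enumerate(np.linspace(t0,t1,n+1)):
        for k in range(4):
            OO=O+X*dx*(i/n)
            p,R=pose(th,A,W,g,-1,O=OO); arm.move_l(p,R,feed)
            f=force(arm,3); t=np.radians(th)
            fx=f[0]*np.cos(t)-f[2]*np.sin(t); fz=f[0]*np.sin(t)+f[2]*np.cos(t)
            print(round(th,1),"g",round(g,4),"F",f.round(1),"plate",round(-fx,1),"foot",round(fz,1))
            if -fx>4 and fz>4 or max(-fx,fz)>8: g+=.001
            else: break
        if max(abs(f))>maxf: print("STOP"); break
    print(arm.current_t()); return g
E
python3 - <<'E'
from tip import *
run(0,30,.0055,O)
cv2.imwrite(f"pics/scene3.png",arm.snapshot("scene")[:,:,::-1])
a=cv2.imread('pics/scene3.png')[60:285,100:400]; cv2.imwrite('pics/scene3c.png',cv2.resize(a,None,fx=2.6,fy=2.6))
E
```

```text
0.0 g 0.0055 F [-0.1  0.1 -0.2] plate 0.1 foot -0.2
3.0 g 0.0055 F [-0.7 -0.1  1.1] plate 0.8 foot 1.1
6.0 g 0.0055 F [-1.1 -0.2  0.7] plate 1.2 foot 0.6
9.0 g 0.0055 F [-1.   0.4  0.7] plate 1.1 foot 0.5
12.0 g 0.0055 F [-0.7  0.1  0.5] plate 0.8 foot 0.3
15.0 g 0.0055 F [-1.1  0.2  0.5] plate 1.2 foot 0.2
18.0 g 0.0055 F [-0.8  0.   0.5] plate 0.9 foot 0.2
21.0 g 0.0055 F [-0.6  0.3  0.7] plate 0.8 foot 0.5
24.0 g 0.0055 F [-0.5  0.1  0.6] plate 0.8 foot 0.4
27.0 g 0.0055 F [-0.1  0.2 -0.2] plate 0.0 foot -0.2
30.0 g 0.0055 F [-0.  -0.5 -0.3] plate -0.1 foot -0.3
11.975
```

View pics/scene3c.png

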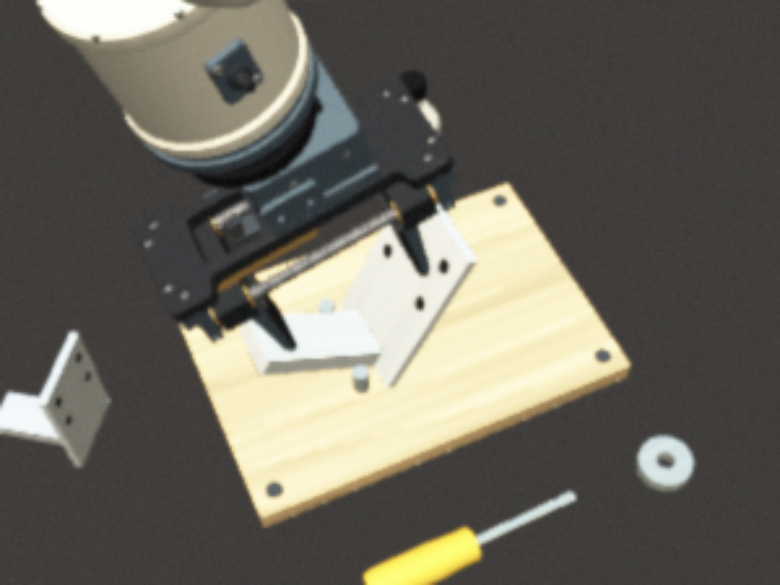

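```bash
python3 - <<'E'
from tip import *
run(30,63,.0055,O)
print(arm.current_joint_positions())
cv2.imwrite(f"pics/scene4.png",arm.snapshot("scene")[:,:,::-1])
E
```

```text
30.0 g 0.0055 F [-0.2 -0.2 -0.3] plate 0.0 foot -0.4
33.0 g 0.0055 F [ 0.4 -0.1 -0.1] plate -0.4 foot 0.1
36.0 g 0.0055 F [-0.1 -0.1 -0. ] plate 0.0 foot -0.1
39.0 g 0.0055 F [ 0.5 -0.3 -0.1] plate -0.5 foot 0.3
42.0 g 0.0055 F [0.2 0.1 0.3] plate 0.1 foot 0.3
45.0 g 0.0055 F [ 0.4 -0.3  0. ] plate -0.3 foot 0.3
48.0 g 0.0055 F [1.  0.1 0.3] plate -0.4 foot 1.0
51.0 g 0.0055 F [1.2 0.7 0. ] plate -0.7 foot 1.0
54.0 g 0.0055 F [0.9 0.7 0.2] plate -0.4 foot 0.9
57.0 g 0.0055 F [ 1.2  0.7 -0.2] plate -0.9 foot 0.9
60.0 g 0.0055 F [ 1.2  0.6 -0.8] plate -1.3 foot 0.6
63.0 g 0.0055 F [1.9 0.7 0.4] plate -0.5 foot 1.9
16.5417
[  5.41831475  31.09846496 102.01643437 -24.79860727  45.89040161
  95.4525661 ]
```

View pics/scene4.png

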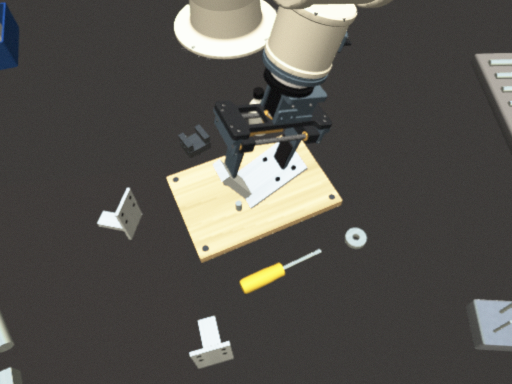

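```bash
python3 - <<'E'
from tip import *
run(63,90,.0055,O)
cv2.imwrite(f"pics/scene5.png",arm.snapshot("scene")[:,:,::-1])
a=cv2.imread('pics/scene5.png')[60:285,100:400]; cv2.imwrite('pics/scene5c.png',cv2.resize(a,None,fx=2.6,fy=2.6))
E
```

```text
63.0 g 0.0055 F [ 1.4  0.1 -0. ] plate -0.7 foot 1.2
66.0 g 0.0055 F [ 1.1  0.1 -0.2] plate -0.6 foot 0.9
69.0 g 0.0055 F [ 1.4  0.4 -0.2] plate -0.6 foot 1.2
72.0 g 0.0055 F [1.5 1.2 0. ] plate -0.4 foot 1.4
75.0 g 0.0055 F [ 1.5  0.5 -0.2] plate -0.6 foot 1.4
78.0 g 0.0055 F [ 1.6  0.7 -1. ] plate -1.3 foot 1.4
81.0 g 0.0055 F [ 1.5  0.4 -0.6] plate -0.8 foot 1.4
84.0 g 0.0055 F [ 1.9  0.6 -0.3] plate -0.5 foot 1.8
87.0 g 0.0055 F [ 1.3  0.3 -0.9] plate -1.0 foot 1.3
90.0 g 0.0055 F [-0.4 -0.3 -0.1] plate -0.1 foot -0.4
20.3417
```

View pics/scene5c.png

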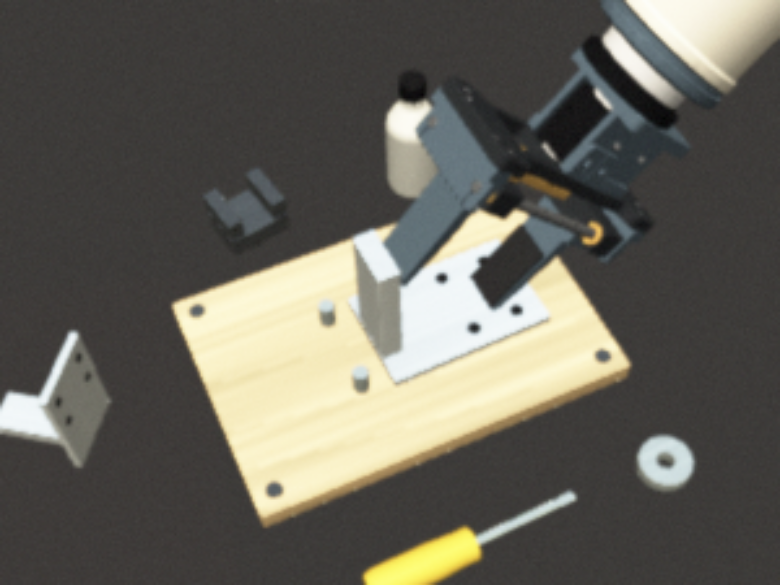

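```bash
python3 - <<'E'
from tip import *
p,R=pose(90,A,W,.12,-1); arm.move_l(p,R,.12)
for sx in (1,-1):
    x=sx*X; z=-Z; R2=np.c_[x,np.cross(z,x),z]
    for q in [O+X*.17-Y*.008+Z*.10,O+X*.17-Y*.008+Z*.004,O+X*.12-Y*.008+Z*.004]:
        s=arm.solve_ik(q,R2); print(sx,None if s is None else np.round(s))
print(arm.current_joint_positions().round(),arm.current_t())
for n in ["scene","top"]:
    cv2.imwrite(f"pics/{n}6.png",arm.snapshot(n)[:,:,::-1])
a=cv2.imread('pics/scene6.png')[120:270,150:350]; cv2.imwrite('pics/scene6c.png',cv2.resize(a,None,fx=4,fy=4,interpolation=cv2.INTER_CUBIC))
E
```

```text
1 [ 9. 27. 99. -0. 55. -8.]
1 [  9.  36. 103.  -0.  41.  -8.]
1 [  4.  36. 102.  -0.  42. -13.]
-1 [  9.  27.  99.  -0.  55. 172.]
-1 [  9.  36. 103.  -0.  41. 172.]
-1 [  4.  36. 102.  -0.  42. 167.]
[ 33.  35.  98. -47.  70. 131.] 21.4917
```

View pics/scene6c.png

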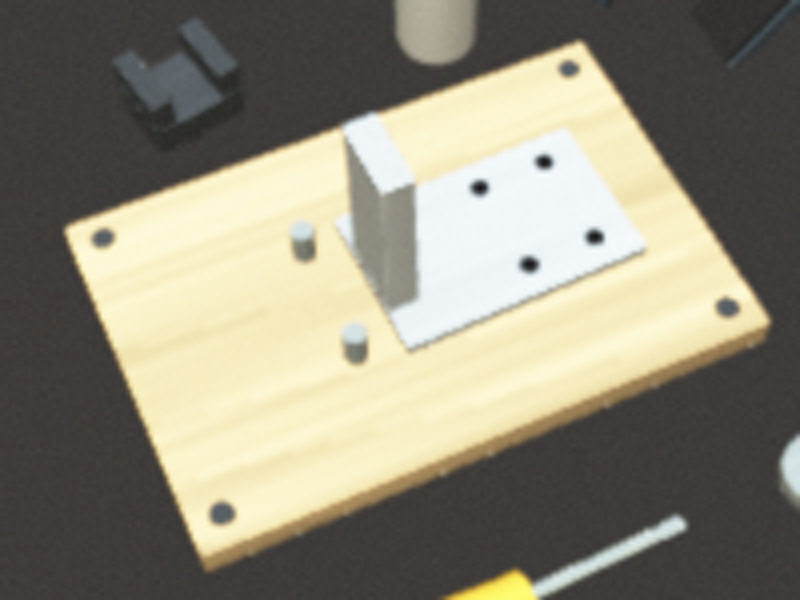

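View pics/top6.png

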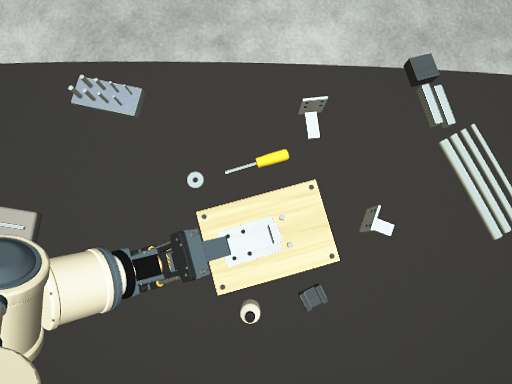

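```bash
cat > m2.py <<'E'
from rig import arm
from h import *
cs=arm.get_calibration("scene"); S=lambda x,y:((x+.5)/4-.5+150,(y+.5)/4-.5+120)
ps=np.array([.542,-.0365,0]); b=np.radians(106.5); X=np.array([np.cos(b),np.sin(b),0]);Y=np.array([-X[1],X[0],0])
def show(pts,z):
    for n,p in pts: 
        q=unproj(cs,S(*p),z)-ps; print(n,(q@X).round(4),(q@Y).round(4))
E
python3 - <<'E'
from m2 import *
show([("h+",(335,226)),("h-",(410,346)),("f+",(568,128)),("f-",(646,246))],.026)
show([("pin+",(303,227)),("pin-",(354,331))],.038)
E
```

```text
h+ 0.0121 0.0345
h- 0.0169 -0.0412
f+ 0.139 0.0409
f- 0.1397 -0.0377
pin+ -0.0044 0.032
pin- -0.0053 -0.0304
```

```bash
python3 - <<'E'
from rig import arm
from m2 import *
Z=np.array([0,0,1.]); R=np.c_[X,np.cross(-Z,X),-Z]; P=lambda x,z,y=-.005:ps+X*x+Y*y+Z*z
s=arm.solve_ik(P(.19,.14),R); print(s.round())
# pre-pose: straight up first, then reorient
p=arm.current_ee_pos(); arm.move_l(p+X*.02+Z*.06,None,.2)
arm.move_to(P(.19,.16),R); arm.grip(.04)
arm.move_l(P(.19,.022),None,.15); arm.move_l(P(.172,.022),None,.08)
def F(n=4):
    s=0
    for _ in range(n): arm.sleep(.02); s=s+np.array(arm.current_force())
    s/=n; return np.array([s@X,s@Y,s[2]])
arm.sleep(.1); f0=F(8); print(f0.round(2),arm.current_t())
x=.172
while x>.15:
    x-=.002; arm.move_l(P(x,.022),None,.05); f=F(3)-f0; print(round(x,4),f.round(1))
    if abs(f[0])>1.5 or abs(f[2])>4: break
print(arm.current_t())
for n in ["scene"]:
    cv2.imwrite(f"pics/{n}7.png",arm.snapshot(n)[:,:,::-1])
a=cv2.imread('pics/scene7.png')[60:285,100:400]; cv2.imwrite('pics/scene7c.png',cv2.resize(a,None,fx=2.6,fy=2.6))
E
```

```text
[10. 25. 98. -0. 58. -7.]
[ 0.34 -0.08  0.24] 26.7083
0.17 [-1.2 -0.3 -0.5]
0.168 [-0.4  0.5 -0.3]
0.166 [-0.6 -0.4 -0.3]
0.164 [-0.5 -0.3 -0. ]
0.162 [-0.3 -0.6 -0.3]
0.16 [ 0.1 -0.  -0.2]
0.158 [-0.1  0.2 -0. ]
0.156 [ 0.2 -0.5 -0.1]
0.154 [ 0.8 -0.4 -0.4]
0.152 [ 0.3 -0.2 -0.3]
0.15 [-0.2 -0.1 -0.7]
30.0083
```

View pics/scene7c.png

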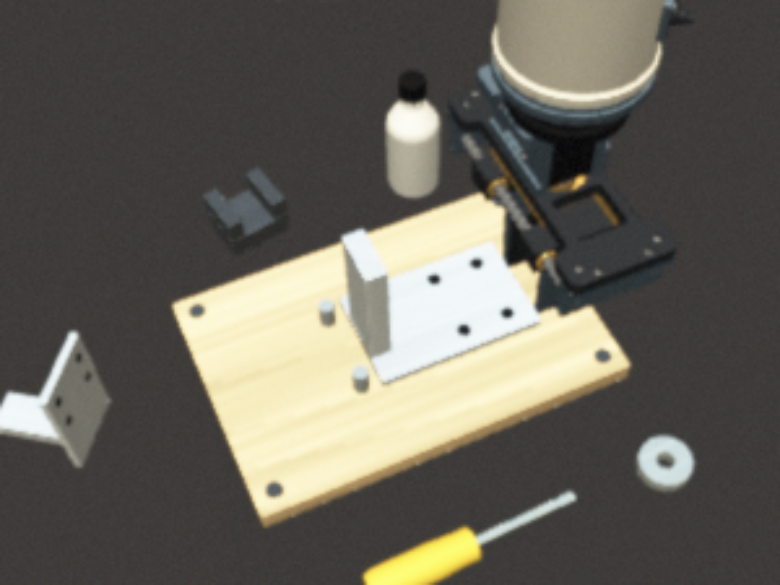

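```bash
python3 - <<'E'
from rig import arm
from m2 import *
Z=np.array([0,0,1.]); P=lambda x,z,y=-.005:ps+X*x+Y*y+Z*z
def F(n=4):
    s=0
    for _ in range(n): arm.sleep(.02); s=s+np.array(arm.current_force())
    s/=n; return np.array([s@X,s@Y,s[2]])
x=.150
while x>.130:
    x-=.001; arm.move_l(P(x,.022),None,.04); f=F(3); print(round(x,4),f.round(1))
    if f[0]>5 or abs(f[2])>4: break
print(arm.current_t())
cv2.imwrite("pics/scene8.png",arm.snapshot("scene")[:,:,::-1])
cv2.imwrite("pics/top8.png",arm.snapshot("top")[:,:,::-1])
a=cv2.imread('pics/scene8.png')[120:270,150:350]; cv2.imwrite('pics/scene8c.png',cv2.resize(a,None,fx=4,fy=4,interpolation=cv2.INTER_CUBIC))
E
```

```text
0.149 [ 1.3 -0.3 -0. ]
0.148 [1.9 0.5 0.7]
0.147 [2.  0.3 0.3]
0.146 [ 0.9  0.3 -0.1]
0.145 [ 1.2 -0.  -0.3]
0.144 [ 1.8  0.1 -0.1]
0.143 [1.8 0.2 0.6]
0.142 [4.2 0.4 0. ]
0.141 [11.7 -0.4  1. ]
32.7583
```

View pics/scene8c.png

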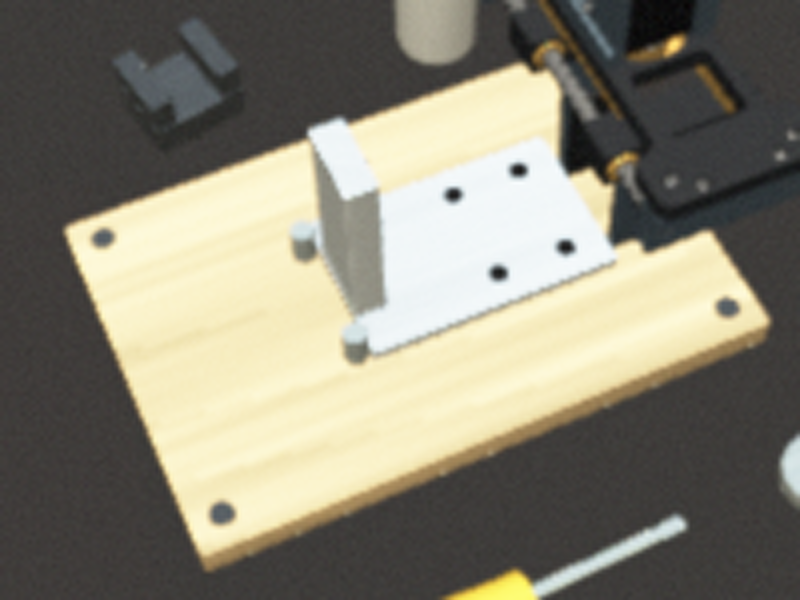

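Force rose from about 2 N (sliding) to 11.7 N at x = 0.141, and the plate edge sits against both pins at (303,240) and (356,340). The contact point agrees with prediction, so I'll back off, look again, then hand in.

```bash
python3 - <<'E'
from rig import arm
from m2 import *
Z=np.array([0,0,1.]); P=lambda x,z,y=-.005:ps+X*x+Y*y+Z*z
arm.move_l(P(.146,.022),None,.02); arm.move_l(P(.19,.022),None,.1); arm.move_l(P(.19,.25),None,.2)
arm.sleep(.2)
for n in ("scene","top"): cv2.imwrite(f"pics/{n}9.png",arm.snapshot(n)[:,:,::-1])
print(arm.current_t(),arm.current_force())
a=cv2.imread('pics/scene9.png')[120:270,150:350]; cv2.imwrite('pics/scene9c.png',cv2.resize(a,None,fx=4,fy=4,interpolation=cv2.INTER_CUBIC))
a=cv2.imread('pics/top9.png')[170:330,185:385]; cv2.imwrite('pics/top9c.png',cv2.resize(a,None,fx=4,fy=3.75,interpolation=cv2.INTER_CUBIC))
E
```

```text
35.4417 [0.41659733 0.69077705 0.08738004]
```

View pics/scene9c.png

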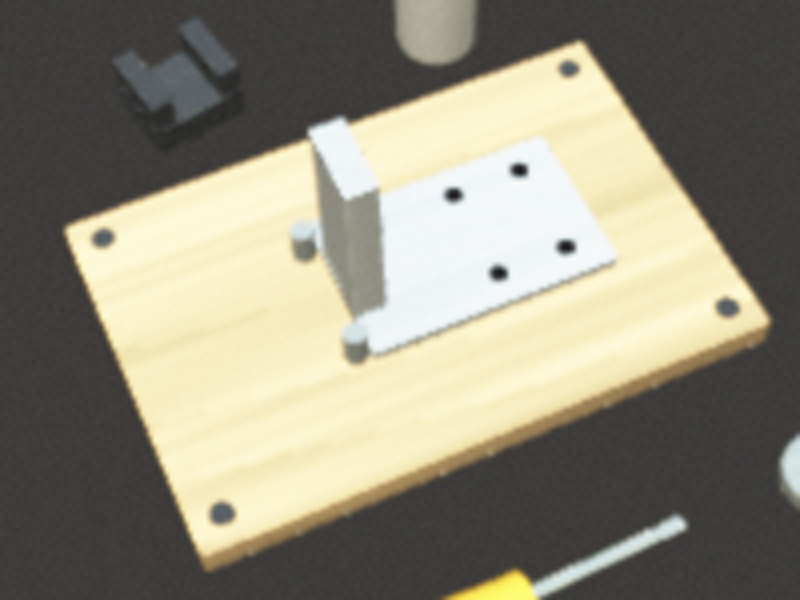

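View pics/top9c.png

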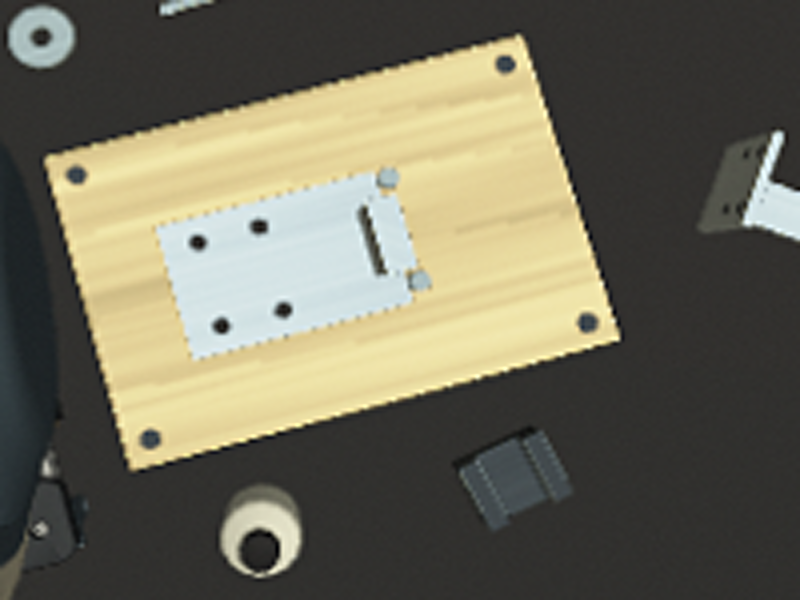

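```bash
python3 - <<'E'
from m2 import *
show([("f+",(543,139)),("f-",(616,260))],.026)
ct=arm.get_calibration("top");T=lambda x,y:((x+.5)/4-.5+185,(y+.5)/3.75-.5+170)
for p in [(156,228),(196,359)]:
    q=unproj(ct,T(*p),.026)-ps; print("top",(q@X).round(4),(q@Y).round(4))
arm.sign_off()
E
```

```text
f+ 0.1248 0.0399
f- 0.1233 -0.0388
top 0.1246 -0.0374
top 0.123 0.0416
the job is handed in; nothing more can be done
```

I tipped the bracket onto its back and slid it against both stop pins, then handed the job in. The robot clock read about 35 s, against the 67 s limit.

**Tipping:** I used the open jaws as a cradle inside the L, one fingertip behind the plate and the other above the foot. Turning the hand with the bracket through 90° kept it steadied all the way, with tipping forces of about 2 N or less. The one higher reading was about 6.5 N, when I first felt for contact before tipping. Nothing was gripped or lifted.

**Seating:** I pushed low on the plate's far edge with two fingertips until the force rose from about 2 N to 11.7 N against the pins. I then backed off and raised the hand clear.

**Last checks:**
- **Position:** the far edge measured 123–125 mm ahead of the pins' fronts (125 mm is ideal), so the lower edge should be within about 1–2 mm of them.
- **Centring and square:** it is centred within about 2 mm. It is square within about 0.02 rad, but the two cameras gave opposite signs, so that is measurement noise.
- **Surroundings:** in the last pictures the bracket lies flat with its foot up. The bottle and vee block had not moved. The die and screwdriver were only partly in view but showed no change. I did not measure any of the four numerically.

No check failed. The hand-in gives no verdict.

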